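# Prop the drying cabinet's door ajar with its stay arm

## Robot

A 6-joint arm with a two-finger parallel gripper is mounted at the origin on a cart in front of the work surface, level with it; the furniture and walls round the work are solid. World frame = base frame: x ahead of the robot, y to its left, z up, the work surface at z = 0. Lengths are in mm, angles in rad, forces in N, time in s.
With the tool pointing down it reaches from about 350 to 975 mm from the base axis. Payload 7.1 kg.
Tool frame: the origin (TCP) lies midway between the tips of the shut fingers; the grasp point (between the pads) lies 19 mm behind it (ctrl.tcp_to_grasp is the distance from the TCP to the grasp point, in mm); z points along the fingers, y is the line along which they close (so a half turn about z gives the same grasp; the last joint's range is limited). The gripper opens to 88 mm and grips with 3 to 60 N. Pads are 20 mm wide; open, the fingers measure 115 mm over their backs; the gripper's body (75 mm by 178 mm) begins 61 mm behind the grasp point.
Start: joints at [-1.303, 0.423, 1.63, -0, 1.089, -0.019], TCP at [176.821, -599.449, 222.675] pointing down, gripper open.
Joint ranges: [-3, 3], [-0.9, 2.11], [0.09, 2.58], [-1.31, 4.45], [0.11, 2.69], [-2.54, 2.54]. Speed limits (rad/s): [2.39, 2.39, 3.01, 3.14, 3.14, 3.14].

## Interface

Orientations are given as a rotation vector (axis times angle).
In Python, from workcell import get_obs, cams, ticket, boxes_of, ctrl gives the robot as it stands.
- The arm moves only by the shell command python3 -m creep 'ROWS' [OPENING]. ROWS is JSON, one flat list of numbers, 4 for each row, row after row: the shift along the world's x, y, z in m, then the turn about the world's z in rad. In form: [tx, ty, tz, spin, tx, ty, tz, spin, ...]. A call has 1 to 10 rows; each row is the pose to reach, as a shift and turn from the pose commanded when the call began; what a row does not reach only later rows make up. A row lasts 1/12 s, in which the tool goes at most 41.7 mm and 7.16 degrees, less where a joint would pass 70% of its speed; a pose out of reach is approached as far as the arm can. A call with a gripper value outside its range is refused whole. OPENING is the opening, from 0 (shut) to 1 (fully open), set as the call begins (- or left out, the last holds). The fingers move at their own pace and stop on an object; the grip force is fixed at half the most. Time passes only in rows, so rows that repeat a pose let the fingers close. It gives the time, the measured TCP pose, the force, the opening and the grip force at its end, in the units of the state.
- get_obs(): the state, without advancing time (a new reading comes with each control period).
- cams.get_image(name): name is "scene" or "top" or "wrist"; returns (picture, depth): 400x640x3 uint8, red, green, blue; 400x640 float32, mm along the optical axis (not along the pixel's ray), 0 where there is no reading.
- cams.get_calibration(name): a dict with "mtx" (3x3 intrinsics, pixels), "R" (3x3) and "t" (3): a world point X has camera coordinates R X + t; the wrist camera has in their place "mount" (4x4, takes a point from camera to tool coordinates, whose origin is the TCP and whose axes are the flange's). Camera axes: x right, y down, z forward; pixel columns grow to the right and rows downward; lengths in mm; the calibration is good to about 2 mm. A picture is of the moment at which its call begins: read the wrist's pose just before it. get_calibration takes no time and is no camera call.
- ticket.close_job(): hands the job in; it is judged then, once.
Trained networks look in the newest picture that a camera, given by its name, has taken for a name from the list of things; names that differ only in an ending like _2 or _b are one class to them, and where a whole thing is asked for, a point or a joint stands for the part that bears it (a point fixed in the world has none). Each returns a list of dicts, best first, with "score" (0 to 1); they miss things now and then, are a little off and sometimes report something else, mostly with a low value. They report only what shows in the picture. A call takes as long as a camera call.
- boxes_of(camera, target): "centre" ([column, row] in pixels, amid what is visible of it).
The state is a dict: "t": time; "qpos": joint angles; "qvel": joint speeds; "joint_torque": joint torques, N m; "ee_pos": TCP position; "orientation": TCP orientation; "ft_force": force on the tool from outside, world axes, zero at the start; "moment": the same for the moment, N m; "width": finger opening in mm; "grasp_force": force on a finger pad.
Only numpy, scipy, OpenCV 4.12 (cv2) and the standard library are available. Lean on these libraries where they do the work, as an engineer would, in place of code of your own. Each camera call takes 0.05 s, during which the arm holds its last target. There are 200 camera calls.

## Task

Set the drying cabinet to its middle airing position: lift the stay arm on top of it by the red knob, use it to push the sprung door open, and drop the middle one of its three holes fully down over the brass peg, so that the stay alone holds the door open; then let go. The peg is clamped anywhere along its short slot, so feel for it gently and do not force the arm down on it. Leave the bottle standing beside the cabinet where it is.

Things in the scene. Friction and masses are not known exactly. Their poses are not given: they have to be found in the camera images.
- cabinet: Grey sheet-metal board drying cabinet, fixed, 200 mm deep (its x from -85 at the front to +115), 260 mm wide (y +-130), roof top 130 mm above its origin, which lies on the worktop. Its x axis points to its back (away from the robot at yaw 0), y to the left, z up. A white-framed door with a clear pane closes the front. The door's vertical hinge axis stands 93 mm in front (-x) and 115 mm to the left (+y) of the origin; the stay arm's lift axis lies 141.5 mm up.
- door (a joint): Opening angle of the cabinet door, rad: 0 shut, 1.1 limit, growing as the free (right) end swings out towards the robot; vertical hinge at the cabinet's front left. A spring, damped by 0.5 Nms, pulls it shut with 0.12 Nm shut, plus 0.30 Nm per rad of opening; it stays open only when something holds it. Leaf 228 mm long. About 0.45 to 0.66 when the middle hole sits on the peg.
- pivot (a point): The stay arm's pivot on the door's top edge, 160 mm from the hinge axis along the leaf (shut: 93 mm in front of and 45 mm to the right of the cabinet's origin). Here the arm swivels about a vertical axis (friction small, it stays where it is left) and lifts about a level axis across it (0 to 0.6 rad; it falls back by its weight and stops level by itself, 9 mm over the roof). Axes of this  those of the arm, x along the arm from the pivot to the knob.
- stay: The steel stay arm, a flat bar 229 x 26 x 5 mm, 0.12 kg, with three 12 mm holes through it at 123, 153 and 183 mm from the pivot. Same origin and axes as pivot. At the start it lies level, swung to the left of the peg.
- hole_middle (a point): Centre of the middle hole, at the bar's underside, 153 mm from the pivot.
- knob (a point): Centre of the red knob at the end of the stay arm: an upright cylinder 18 mm across and 32 mm tall on a 9 mm high stem, sprung on the stem (it gives up to 5 mm up or down, 1 N per mm, then is rigid), its axis 205 mm from the pivot; this point lies 28 mm above the bar's upper face, 30.5 mm above the lift axis.
- slot (a point): Middle of the peg's slot (NOT of the peg), 25 mm in front of and 45 mm to the right of the cabinet's origin, at the height of the underside of the level stay arm (9 mm over the roof). Axes as the cabinet's: the slot runs along x.
- peg_rail: Fixed aluminium rail on the roof, 56 x 24 x 4 mm, origin at its underside under slot. It carries the upright brass peg, 8 mm across, flat-topped, clamped firmly on the slot's line from 12 mm in front of to 12 mm behind the slot's middle; tip 14 mm above the underside of the level arm. More than 15 N of the arm on the peg bends it; a push on the knob presses about 1.5 times as hard there.
- flux_bottle: White squeeze bottle with a needle tip, 45 mm across, 134 mm tall, standing loose to the right of the cabinet; origin at its underside. Bystander.

How it is judged:
By the outcome, as a careful person would: the job done as asked, in the order asked, and still so for the second after the job is handed in, with the robot touching nothing.
It also fails if it takes over 72 s, if anything falls off the work surface, if the arm or the gripper's body presses on something with over 40 N, if the wrist force passes 120 N, or if a joint passes its speed limit or range.

## Working session

There is one attempt and no reset: what is moved stays moved. The work goes in short steps, Python scripts to look and compute and a shell command to move; the robot and the scene stay as the last step left them, time stands still between calls to the robot, and variables do not carry over. Pictures are saved under pics/ and viewed, at most 10 in all, crops included, and the job is handed in when it is done.

```bash
ls; mkdir -p pics; cat > h.py <<'E'
import numpy as np, cv2
from workcell import get_obs, cams, ticket, boxes_of, ctrl
from scipy.spatial.transform import Rotation as Ro
def pose():
    o=get_obs(); T=np.eye(4); T[:3,:3]=Ro.from_rotvec(o['orientation']).as_matrix(); T[:3,3]=o['ee_pos']; return T
def cam(name,T=None):
    c=cams.get_calibration(name); K=np.array(c['mtx'])
    if 'R' in c:
        E=np.eye(4);E[:3,:3]=c['R'];E[:3,3]=c['t']; W=np.linalg.inv(E)
    else: W=T@np.array(c['mount'])
    return K,W
def unproj(K,W,u,v,d):
    p=np.linalg.inv(K)@np.array([u,v,1.])*d
    return (W[:3,:3]@p)+W[:3,3]
def onplane(K,W,u,v,z):
    r=W[:3,:3]@np.linalg.inv(K)@np.array([u,v,1.]); return W[:3,3]+r*(z-W[2,3])/r[2]
def proj(K,W,X):
    E=np.linalg.inv(W); p=K@(E[:3,:3]@np.asarray(X,float)+E[:3,3]); return p[:2]/p[2]
def save(n,im): cv2.imwrite('pics/'+n,im[:,:,::-1])
E
python3 - <<'E'
from h import *
o=get_obs();print(o['t'],o['ee_pos'],o['orientation'],o['ft_force'])
for c in ['scene','top']:
    im,d=cams.get_image(c);save(c+'0.png',im);np.save(c+'0.npy',d)
    K,W=cam(c);print(c,W[:3,3],W[:3,2])
    for n in ['cabinet','knob','stay','hole_middle','peg_rail','flux_bottle','pivot','door']:
        for b in boxes_of(c,n)[:2]:
            u,v=b['centre'];dd=d[int(v),int(u)];print(n,round(b['score'],2),np.round([u,v]),unproj(K,W,u,v,dd).round(1) if dd>0 else None)
E
```

```text
pics
0.0 [ 176.65786975 -598.93634411  221.90979286] [-3.10786005e+00 -4.48711632e-01  3.23997036e-04] [0.19576195 0.11430343 0.47541641]
scene [-117.41111677 -610.049856    502.81819752] [ 0.65528099  0.65238248 -0.38079381]
knob 0.44 [279. 167.] [539.9 188.2 175. ]
stay 0.65 [271. 191.] [472.2 137.5 144.3]
hole_middle 0.63 [269. 190.] [474.  146.8 144.2]
peg_rail 0.67 [281. 205.] [444.5  72.4 138. ]
peg_rail 0.33 [383. 282.] [ 463.8 -190.9   54. ]
flux_bottle 0.55 [381. 283.] [ 463.1 -186.4   52.1]
pivot 0.93 [271. 191.] [468.1 134.4 145.7]
door 0.28 [380. 281.] [ 460.7 -187.8   56.8]
top [ 347.07438424    2.85412824 1032.56613728] [ 0.14393872 -0.01671561 -0.98944542]
cabinet 0.69 [256. 208.] [462.7 124.8 145.1]
knob 0.57 [219. 174.] [545.9 211.8 142.2]
stay 0.83 [254. 212.] [455.7 131.7 140. ]
hole_middle 0.63 [253. 210.] [457.9 133.3 145. ]
peg_rail 0.62 [275. 216.] [446.9  83.1 130.3]
flux_bottle 0.66 [375. 206.] [ 471.7 -160.    66.9]
pivot 0.89 [254. 206.] [467.  129.7 144.8]
```

```bash
python3 - <<'E'
import cv2,numpy as np
a=cv2.imread('pics/top0.png')[130:300,180:420];b=cv2.imread('pics/scene0.png')[120:340,180:440]
a=cv2.resize(a,None,fx=3.3,fy=3.3,interpolation=2);b=cv2.resize(b,None,fx=2.6,fy=2.6,interpolation=2)
cv2.imwrite('pics/a.png',a);cv2.imwrite('pics/b.png',b)
E
```

```text
(no output)
```

View pics/a.png

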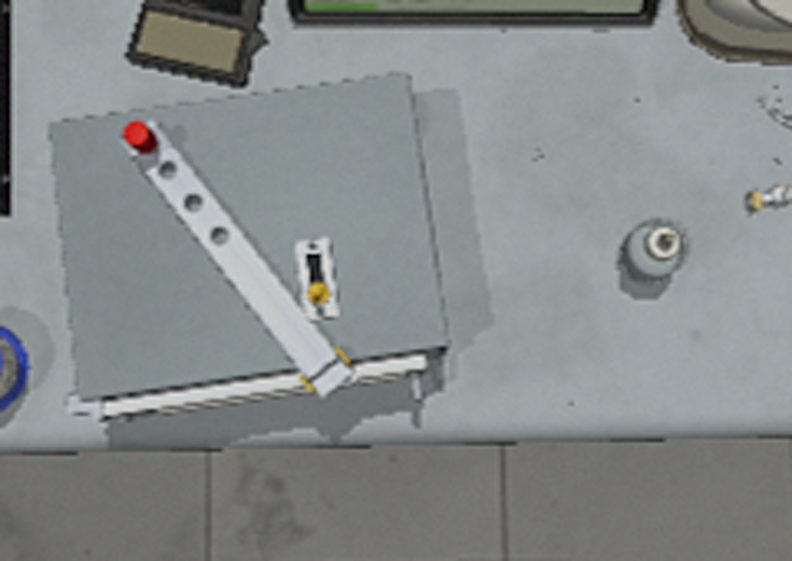

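View pics/b.png

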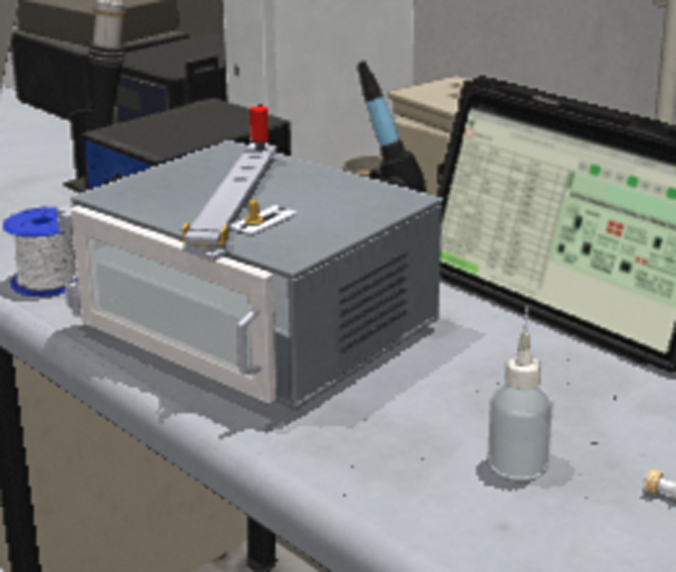

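Top view: the knob is at crop (140,135), the three holes run down from it, the pivot is near (330,370) on the door's edge, and the brass peg is at (318,290) at the slot's front end. The bottle is far to the right at (660,245). Next I'll measure the cabinet pose.

```bash
cat >> h.py <<'E'
def fitcab(pts,mod):
    P=np.array(pts)[:,:2];M=np.array(mod,float)
    A=P-P.mean(0);B=M-M.mean(0)
    y=np.arctan2((B[:,0]*A[:,1]-B[:,1]*A[:,0]).sum(),(B*A).sum())
    R=np.array([[np.cos(y),-np.sin(y)],[np.sin(y),np.cos(y)]]);t=P.mean(0)-R@M.mean(0)
    return y,R,t,(P-(M@R.T+t))
E
python3 - <<'E'
from h import *
d=np.load('top0.npy');K,W=cam('top')
f=lambda c:(180+c[0]/3.3,130+c[1]/3.3)
pts=[onplane(K,W,*f(c),130) for c in [(50,123),(408,75),(447,345),(80,400)]]
y,R,t,e=fitcab(pts,[(115,130),(115,-130),(-85,-130),(-85,130)])
print('cab',y,t,e.round(1).tolist())
for n,c,z in [('knobtop',(137,133),188),('peg',(317,289),153),('holeM',(193,203),144),('holeI',(220,236),144),('holeO',(168,169),144),('slot',(316,268),134)]:
    p=onplane(K,W,*f(c),z);print(n,p.round(1),'cab',(R.T@(p[:2]-t)).round(1), 'd',d[int(f(c)[1]),int(f(c)[0])],unproj(K,W,*f(c),d[int(f(c)[1]),int(f(c)[0])]).round(1))
print('pivot',R@[-93,-45]+t,'hinge',R@[-93,115]+t)
print(cams.get_calibration('wrist'))
print(pose().round(3))
E
```

```text
cab 0.12278314585329483 [467.59116332 128.53742945] [[-0.6, -1.1], [-2.1, 0.9], [1.6, 1.7], [1.1, -1.5]]
knobtop [543.2 195.4 188. ] cab [83.2 57.1] d 865.1223 [544.2 196.4 183.6]
peg [439.6  79.2 153. ] cab [-33.8 -45.5] d 883.50256 [439.8  79.3 151.8]
holeM [502.7 165.9 144. ] cab [39.4 32.8] d 913.02734 [505.1 168.4 130. ]
holeI [479. 147. 144.] cab [13.6 16.9] d 912.47186 [481.5 149.7 127.4]
holeO [527.2 183.5 144. ] cab [65.9 47.2] d 916.2161 [530.  186.3 130.1]
slot [456.4  81.5 134. ] cab [-16.8 -45.4] d 905.384 [456.7  81.6 132.1]
pivot [380.80267237  72.48604376] hinge [361.20669296 231.28150211]
{'mtx': array([[315.66141234,   0.        , 315.18175219],
       [  0.        , 315.66141234, 198.81782796],
       [  0.        ,   0.        ,   1.        ]]), 'mount': array([[ 3.91804592e-04, -9.52405291e-01, -3.04834395e-01,
         8.35403912e+01],
       [ 9.99998881e-01, -6.69193785e-05,  1.49438033e-03,
         1.62765596e-01],
       [-1.44365506e-03, -3.04834639e-01,  9.52404199e-01,
        -1.62253439e+02],
       [ 0.00000000e+00,  0.00000000e+00,  0.00000000e+00,
         1.00000000e+00]])}
[[ 9.59000e-01  2.83000e-01 -0.00000e+00  1.76829e+02]
 [ 2.83000e-01 -9.59000e-01 -0.00000e+00 -5.99449e+02]
 [-0.00000e+00  0.00000e+00 -1.00000e+00  2.22693e+02]
 [ 0.00000e+00  0.00000e+00  0.00000e+00  1.00000e+00]]
```

```bash
python3 - <<'E'
from h import *
d=np.load('top0.npy');K,W=cam('top')
v,u=np.mgrid[0:400:4,0:640:4];dd=d[v,u];m=dd>0
r=np.stack([u[m],v[m],np.ones(m.sum())])*dd[m]
X=(W[:3,:3]@np.linalg.inv(K)@r).T+W[:3,3]
s=X[(X[:,2]>170)&(X[:,0]<900)];print(len(s))
for y0 in range(-400,700,60):
    q=s[(s[:,1]>=y0)&(s[:,1]<y0+60)]
    if len(q):print(y0,q[:,0].min().round(),q[:,0].max().round(),q[:,2].max().round())
E
python3 -m creep '[0.01,0.03,0.03,0.05, 0.03,0.065,0.06,0.1, 0.045,0.1,0.06,0.15, 0.06,0.135,0.06,0.2, 0.075,0.17,0.06,0.25, 0.09,0.205,0.06,0.3, 0.105,0.24,0.06,0.36, 0.12,0.275,0.06,0.36, 0.135,0.31,0.06,0.36, 0.15,0.345,0.06,0.36]'
```

```text
2432
-400 581.0 890.0 423.0
-340 561.0 712.0 425.0
-280 593.0 802.0 373.0
-220 597.0 791.0 415.0
-160 190.0 690.0 612.0
-100 173.0 855.0 565.0
-40 158.0 886.0 508.0
20 139.0 750.0 457.0
80 124.0 750.0 378.0
140 540.0 550.0 185.0
200 696.0 703.0 196.0
320 784.0 900.0 406.0
380 717.0 799.0 522.0
440 717.0 742.0 512.0
500 584.0 743.0 431.0
t: 1.73
ee_pos: [327.1, -252.8, 282.9]
orientation: [2.978, 0.997, 0.001]
ft_force: [1.4, 0.1, 0.8]
width: 88.1
grasp_force: 0.0
```

```bash
python3 -m creep '[0.018,0.037,0,0, 0.036,0.074,0,0, 0.054,0.111,0,0, 0.072,0.148,0,0, 0.09,0.185,0,0, 0.108,0.222,0,0, 0.126,0.259,0,0, 0.144,0.296,0,0, 0.162,0.333,0,0, 0.18,0.37,0,0]'
python3 -m creep '[0.018,0.037,0,0, 0.036,0.078,-0.02,0, 0.036,0.078,-0.02,0, 0.036,0.078,-0.02,0]'
python3 - <<'E'
from h import *
T=pose();im,d=cams.get_image('wrist');save('w1.png',im);np.savez('w1.npz',d=d,T=T);print(T.round(2))
K,W=cam('wrist',T)
for n in ['knob','stay','hole_middle','peg_rail','pivot']:
    for b in boxes_of('wrist',n)[:2]: print(n,b['score'],b['centre'])
for n,X in dict(knob=(543,195,188),peg=(439.6,79.2,155.5),holeM=(502.7,165.9,144),pivot=(380.8,72.5,144)).items(): print(n,proj(K,W,X))
E
```

```text
t: 2.57
ee_pos: [507.3, 117.8, 282.9]
orientation: [2.978, 0.999, 0.001]
ft_force: [1.0, -1.0, 0.2]
width: 87.8
grasp_force: 0.0
t: 2.9
ee_pos: [542.6, 195.4, 261.1]
orientation: [-2.977, -1.003, 0.004]
ft_force: [-0.9, -1.4, 0.2]
width: 88.0
grasp_force: 0.0
[[  0.8    0.61  -0.   542.55]
 [  0.61  -0.8   -0.   195.38]
 [ -0.    -0.    -1.   261.06]
 [  0.     0.     0.     1.  ]]
knob 0.74 [317.1, 196.9]
stay 0.94 [315.8, 248.9]
stay 0.63 [351.5, 306.1]
hole_middle 0.66 [315.1, 251.6]
peg_rail 0.77 [351.5, 309.5]
pivot 0.71 [316.1, 251.5]
knob [315.69611575 208.20174246]
peg [344.06619793 336.1815151 ]
holeM [314.2935285  241.19800608]
pivot [314.89289999 365.88795231]
```

View pics/w1.png

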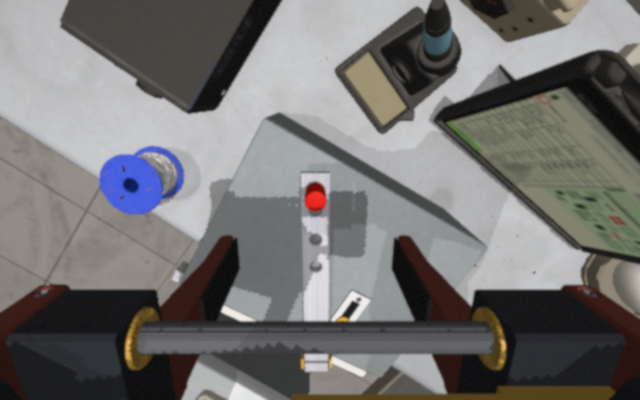

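```bash
python3 -m creep '[0,0,-0.03,0, 0,0,-0.06,0, 0,0,-0.085,0, 0,0,-0.098,0, 0,0,-0.105,0, 0,0,-0.105,0]' 
python3 - <<'E'
from h import *
T=pose();im,d=cams.get_image('wrist');np.savez('w2.npz',d=d,T=T);print(T[:3,3].round(1),get_obs()['ft_force'])
im2,d2=cams.get_image('top');im3,d3=cams.get_image('scene')
save('w2.png',np.hstack([im[100:400,150:490],np.zeros((300,5,3),np.uint8),cv2.resize(im2[140:290,200:400],None,fx=2,fy=2)]))
save('w2s.png',im3)
E
```

```text
t: 3.7
ee_pos: [542.1, 192.5, 156.8]
orientation: [2.979, 0.997, -0.003]
ft_force: [0.4, -0.3, 0.1]
width: 87.9
grasp_force: 0.0
[542.1 192.5 156.8] [ 0.11642606 -0.12919491 -0.55270924]
```

View pics/w2.png

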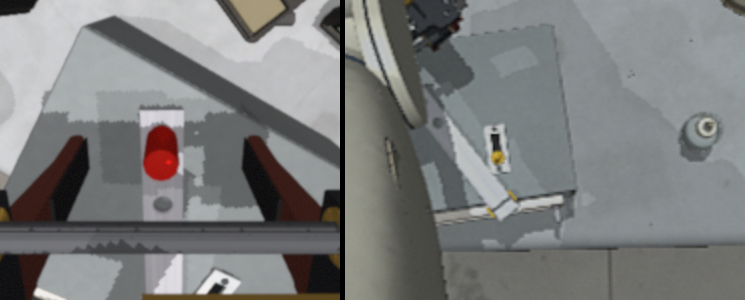

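Both fingers straddle the knob, whose top is at wrist pixel (312,262), and the peg is clear in the top view at (497,158) of the crop. I'll check the offset along the arm, then grip.

```bash
python3 - <<'E'
from h import *
z=np.load('w2.npz');T=z['T'];K,W=cam('wrist',T)
p=onplane(K,W,312,262,188);print(p, (T[:3,:3].T@(p-T[:3,3])).round(1))
# fine knob-tracking: brass centroid in the earlier top picture
im=cv2.imread('pics/top0.png');hsv=cv2.cvtColor(im,cv2.COLOR_BGR2HSV)
m=cv2.inRange(hsv,(15,120,80),(35,255,255));n,l,s,c=cv2.connectedComponentsWithStats(m)
K,W=cam('top')
for i in range(1,n):
    if s[i,4]>6 and 240<c[i][0]<300 and 180<c[i][1]<260: print(c[i],s[i],onplane(K,W,*c[i],153).round(1))
E
```

```text
[549.80972825 200.07695573 188.        ] [ 10.6  -1.4 -31.2]
[275.83870968 218.06451613] [273 215   6   7  31] [438.5  79.7 153. ]
[272.71428571 246.14285714] [271 244   4   5   7] [375.7  87.2 153. ]
```

```bash
python3 -m creep '[0,0,0,0, 0,0,0,0, 0,0,0,0, 0,0,0,0, 0,0,0,0, 0,0,0,0, 0,0,0,0, 0,0,0,0]' 0
```

```text
t: 4.52
ee_pos: [542.8, 193.5, 157.6]
orientation: [2.979, 0.998, -0.0]
ft_force: [-0.3, 0.4, 0.7]
width: 38.1
grasp_force: 0.0
```

```bash
python3 - <<'E'
from h import *
z=np.load('w2.npz');T=z['T'];K,W=cam('wrist',T);d=z['d']
for v in (240,250,258,266,274): print(v,d[v,312],unproj(K,W,312,v,d[v,312]).round(1),(T[:3,:3].T@(unproj(K,W,312,v,d[v,312])-T[:3,3])).round(1))
print(W[:3,3])
for tx in (0,5,10): print(proj(K,W,T[:3,3]+T[:3,:3]@[tx,0,-31.2]))
T=pose();K,W=cam('wrist',T);im,d=cams.get_image('wrist');save('w3.png',im[150:350,200:440])
hsv=cv2.cvtColor(im,cv2.COLOR_RGB2HSV);m=cv2.inRange(hsv,(0,180,60),(5,255,255))|cv2.inRange(hsv,(172,180,60),(180,255,255))
v,u=np.nonzero(m);ok=(u>250)&(u<380)&(v>200)&(v<330);v=v[ok];u=u[ok]
X=np.array([T[:3,:3].T@(unproj(K,W,a,b,d[b,a])-T[:3,3]) for a,b in zip(u,v)])
print(len(X),np.percentile(X,[2,25,50,75,98],axis=0).round(1)); t=X[X[:,2]<np.percentile(X[:,2],5)+3]; print('top',t.mean(0).round(1),t.min(0).round(1),t.max(0).round(1))
E
```

```text
240 158.01445 [553.8 203.2 174.8] [ 15.7  -1.5 -18.1]
250 150.61536 [552.7 202.3 183. ] [ 14.3  -1.5 -26.3]
258 150.22868 [550.  200.2 184.6] [ 10.8  -1.5 -27.8]
266 151.51038 [546.5 197.7 184.6] [  6.6  -1.5 -27.8]
274 152.63945 [543.1 195.1 184.8] [  2.3  -1.5 -28. ]
[609.0508409  243.04305654 318.87905064]
[315.05300587 281.84629373]
[315.05584393 272.5965698 ]
[315.05874084 263.15503138]
1418 [[ -0.6  -8.8 -27.8]
 [  5.8  -4.9 -26.7]
 [ 10.8  -1.5 -25.9]
 [ 13.3   1.9 -16.6]
 [ 14.5   5.6  -1.2]]
top [  7.5  -1.6 -27.6] [  -2.1   -9.8 -162.3] [ 83.5   6.3 -24.5]
```

```bash
python3 -m creep '[0.004,0.005,0,0, 0.004,0.005,0,0, 0.004,0.005,0,0]' 0.5
python3 -m creep '[0,0,0,0, 0,0,0,0, 0,0,0,0, 0,0,0,0, 0,0,0,0, 0,0,0,0, 0,0,0,0, 0,0,0,0, 0,0,0,0, 0,0,0,0]' 0
python3 - <<'E'
from h import *
o=get_obs();print(o['t'],o['ee_pos'],o['ft_force'],o['width'],o['grasp_force'])
T=pose();K,W=cam('wrist',T);im,d=cams.get_image('wrist')
hsv=cv2.cvtColor(im,cv2.COLOR_RGB2HSV);m=cv2.inRange(hsv,(0,180,60),(5,255,255))|cv2.inRange(hsv,(172,180,60),(180,255,255))
v,u=np.nonzero(m);ok=(u>250)&(u<380)&(v>200)&(v<330);v=v[ok];u=u[ok]
X=np.array([T[:3,:3].T@(unproj(K,W,a,b,d[b,a])-T[:3,3]) for a,b in zip(u,v)])
t=X[(X[:,2]<-24)&(X[:,2]>-32)];print('top',np.percentile(t,[1,50,99],axis=0).round(1))
E
```

```text
t: 4.82
ee_pos: [547.1, 198.9, 157.7]
orientation: [-2.979, -0.999, -0.0]
ft_force: [-0.2, 0.2, 0.2]
width: 43.6
grasp_force: 0.0
t: 5.65
ee_pos: [546.8, 198.5, 157.7]
orientation: [-2.979, -0.998, 0.0]
ft_force: [0.4, 0.1, -0.3]
width: 17.5
grasp_force: 30.0
5.65 [546.7963882  198.54394172 157.66838621] [ 0.4201905   0.13818321 -0.27064149] 17.532532813646732 29.99996781349182
top [[ -7.4  -8.4 -27.9]
 [  0.9  -0.  -26.5]
 [  8.1   8.3 -24.1]]
```

```bash
cat > k.py <<'E'
import numpy as np
from scipy.optimize import brentq
Y=0.123; S=np.array([546.8,198.5]); H0=35.
c,s=np.cos,np.sin
R=np.array([[c(Y),-s(Y)],[s(Y),c(Y)]])
PH0=0.648
P0=S-205*np.array([c(PH0),s(PH0)])
HG=P0-R@[0,-160.]
PEG=np.array([441.9,82.])
piv=lambda th: HG+R@(160*np.array([-s(th),-c(th)]))
def knob(th,ph,al):  # ph = world yaw of arm
    r=205*c(al)-H0*s(al); z=205*s(al)+H0*(c(al)-1)
    q=piv(th)+r*np.array([c(ph),s(ph)]); return np.array([*(q-S),z,(ph-PH0)*1000])/1000
thm=brentq(lambda t:np.linalg.norm(PEG-piv(t))-153,0.2,1.1)
d=PEG-piv(thm);phm=np.arctan2(d[1],d[0])
E
python3 - <<'E'
from k import *
print(P0,HG,R.T@(PEG-P0)-[68,0],thm,phm)
for th,ph,al in [(0,.648,.08),(0,.648,.16),(.15,.6,.16),(.3,.5,.16),(.45,.4,.16),(.6,.3,.16),(thm,.2,.16),(thm,.1,.16),(thm,phm,.16),(thm,phm,.11),(thm,phm,0.08),(thm,phm,0)]:
    print(round(th,3),round(ph,3),al,knob(th,ph,al).round(4))
E
```

```text
[383.35502143  74.76342909] [363.72460703 233.55463423] [-9.00947133e+00 -9.89842071e-04] 0.6073423343927087 -0.06512848739467379
0 0.648 0.08 [-0.0028 -0.0021  0.0163  0.    ]
0 0.648 0.16 [-0.0065 -0.0049  0.0322  0.    ]
0.15 0.6 0.16 [-0.025  -0.0138  0.0322 -0.048 ]
0.3 0.5 0.16 [-0.0385 -0.0281  0.0322 -0.148 ]
0.45 0.4 0.16 [-0.0532 -0.0398  0.0322 -0.248 ]
0.6 0.3 0.16 [-0.0685 -0.0489  0.0322 -0.348 ]
0.607 0.2 0.16 [-0.0647 -0.0674  0.0322 -0.448 ]
0.607 0.1 0.16 [-0.0618 -0.0869  0.0322 -0.548 ]
0.607 -0.065 0.16 [-0.0612 -0.1194  0.0322 -0.7131]
0.607 -0.065 0.11 [-0.0581 -0.1196  0.0223 -0.7131]
0.607 -0.065 0.08 [-0.0565 -0.1197  0.0163 -0.7131]
0.607 -0.065 0 [-0.053  -0.1199  0.     -0.7131]
```

```bash
python3 -m creep '[-0.001,-0.0005,0.004,0, -0.0015,-0.001,0.008,0, -0.002,-0.0015,0.012,0, -0.003,-0.002,0.016,0, -0.004,-0.003,0.021,0, -0.005,-0.004,0.026,0, -0.0065,-0.005,0.032,0, -0.0065,-0.005,0.032,0]'
python3 -m creep '[-0.003,-0.001,0,-0.008, -0.006,-0.003,0,-0.016, -0.009,-0.004,0,-0.024, -0.012,-0.006,0,-0.032, -0.015,-0.007,0,-0.040, -0.0185,-0.009,0,-0.048, -0.0185,-0.009,0,-0.048]'
```

```text
t: 6.37
ee_pos: [540.6, 193.5, 191.1]
orientation: [2.979, 0.998, 0.002]
ft_force: [0.6, -0.3, -1.9]
width: 17.1
grasp_force: 30.0
t: 6.95
ee_pos: [520.8, 184.2, 189.5]
orientation: [-3.002, -0.925, 0.002]
ft_force: [0.8, 0.2, -1.6]
width: 17.1
grasp_force: 30.0
```

```bash
python3 -m creep '[-0.0022,-0.0024,0,-0.017, -0.0045,-0.0048,0,-0.033, -0.0068,-0.0072,0,-0.05, -0.009,-0.0095,0,-0.067, -0.0112,-0.0119,0,-0.083, -0.0135,-0.0143,0,-0.1, -0.0172,-0.0172,0,-0.125, -0.0208,-0.0202,0,-0.15, -0.0245,-0.0231,0,-0.175, -0.0282,-0.026,0,-0.2]'
python3 -m creep '[-0.0026,-0.0015,0,-0.017, -0.0051,-0.003,0,-0.033, -0.0077,-0.0045,0,-0.05, -0.0102,-0.0061,0,-0.067, -0.0128,-0.0076,0,-0.083, -0.0153,-0.0091,0,-0.1, -0.0153,-0.0091,0,-0.1, -0.0153,-0.0091,0,-0.1]'
python3 - <<'E'
from h import *
o=get_obs();print(o['t'],o['ee_pos'],o['ft_force'],o['moment'])
T=pose();im,d=cams.get_image('wrist');np.savez('w4.npz',T=T,d=d);a,da=cams.get_image('top');b,_=cams.get_image('scene');save('t4.png',a)
save('c4.png',np.hstack([im[150:400,180:460],np.zeros((250,4,3),np.uint8),cv2.resize(a[150:275,180:360],None,fx=2,fy=2)]))
save('w4.png',im);save('s4.png',b)
E
```

```text
t: 7.78
ee_pos: [493.5, 158.3, 189.8]
orientation: [-3.08, -0.618, -0.001]
ft_force: [3.0, 1.9, 0.1]
width: 17.4
grasp_force: 30.0
t: 8.45
ee_pos: [477.8, 149.3, 189.5]
orientation: [3.107, 0.467, -0.001]
ft_force: [3.9, 0.4, -1.5]
width: 17.3
grasp_force: 30.0
8.45 [477.82848398 149.29879426 189.5498107 ] [ 3.92701914  0.36322012 -1.51848028] [ 0.22931722 -0.64468917 -0.04188764]
```

View pics/c4.png

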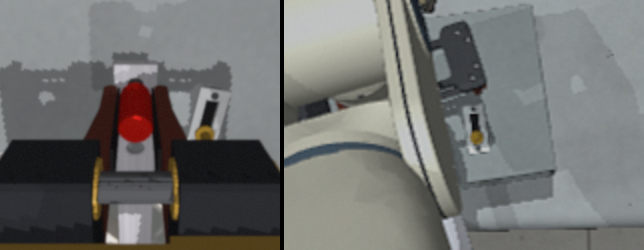

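The knob is held with the door open, and the peg is visible to the right of the arm at wrist pixel (385,283). Next I'll get its position from the wrist image.

```bash
cat >> h.py <<'E'
def peg(im,d,T,lo=(340,420,230,320)):
    K,W=cam('wrist',T);hsv=cv2.cvtColor(im,cv2.COLOR_RGB2HSV);m=cv2.inRange(hsv,(15,120,60),(35,255,255))
    v,u=np.nonzero(m);ok=(u>lo[0])&(u<lo[1])&(v>lo[2])&(v<lo[3]);v=v[ok];u=u[ok]
    return u,v,np.array([unproj(K,W,a,b,d[b,a]) for a,b in zip(u,v)])
E
python3 - <<'E'
from h import *
z=np.load('w4.npz');im=cv2.imread('pics/w4.png')[:,:,::-1].copy()
u,v,X=peg(im,z['d'],z['T'])
print(len(u),u.min(),u.max(),v.min(),v.max(),u.mean(),v.mean());print(np.percentile(X,[2,25,50,75,98],axis=0).round(1))
K,W=cam('wrist',z['T'])
print(onplane(K,W,u.mean(),v.mean(),154))
save('p4.png',cv2.resize(im[220:320,340:440],None,fx=6,fy=6,interpolation=cv2.INTER_NEAREST))
E
```

```text
299 348 393 275 319 374.8294314381271 291.84615384615387
[[437.   75.  135.7]
 [443.1  81.4 137.2]
 [445.1  84.3 140.2]
 [507.6 147.9 278.4]
 [514.4 149.1 285.7]]
[442.15418379  92.44378151 154.        ]
```

View pics/p4.png

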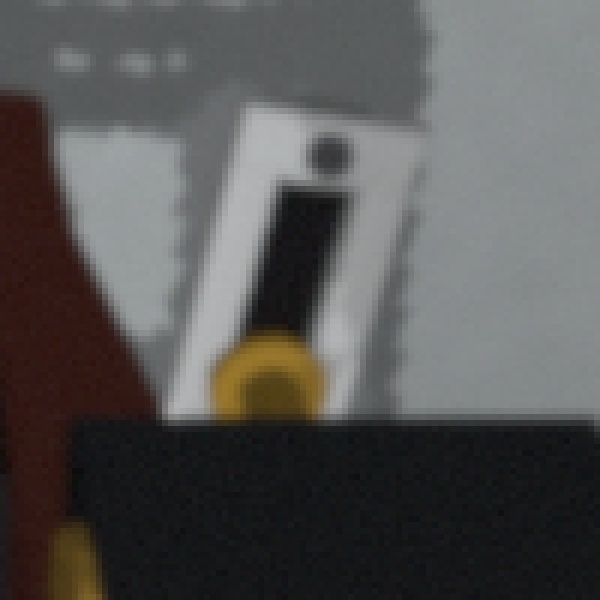

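```bash
python3 - <<'E'
from h import *; import k
z=np.load('w4.npz');K,W=cam('wrist',z['T'])
pk=onplane(K,W,384.8,284.4,138);a=onplane(K,W,380.8,237.2,134);b=onplane(K,W,411.3,241.7,134)
print('peg',pk,'corners',a,b,np.linalg.norm(a-b),np.arctan2(*(a-b)[[1,0]])-np.pi/2)
print('depth',z['d'][277,385],unproj(K,W,385,277,z['d'][277,385]))
m=(a+b)/2; x=np.array([np.cos(.123),np.sin(.123)]);print('slot mid',m[:2]-28*x,'s',(pk[:2]-m[:2])@x+28, 'lat',(pk[:2]-m[:2])@[-x[1],x[0]]);print(k.PEG)
E
```

```text
peg [441.39173829  80.78957905 138.        ] corners [476.64501501  96.6359572  134.        ] [479.94985018  73.2126824  134.        ] 23.655268709897097 0.14016672528280338
depth 244.86159 [447.18241742  82.66520293 137.20212741]
slot mid [450.5089717   81.48899728] s -9.13416468327896 lat 0.4244600369872486
[441.9  82. ]
```

```bash
python3 - <<'E'
import k;from k import *
k.PEG=PEG=np.array([441.6,81.2])
thm=brentq(lambda t:np.linalg.norm(PEG-piv(t))-153,0.2,1.1);d=PEG-piv(thm);phm=np.arctan2(d[1],d[0]);print(thm,phm)
n0=np.array([-.0685,-.0491,.0322,-.348])
for ph,al in [(.2,.16),(.1,.16),(0,.16),(phm,.16),(phm,.13),(phm,.11),(phm,.095),(phm,.08),(phm,.04),(phm,0)]: print(ph,al,(knob(thm,ph,al)-n0).round(4))
E
```

```text
0.6090158783199222 -0.07118751672916512
0.2 0.16 [ 0.0036 -0.0182  0.     -0.1   ]
0.1 0.16 [ 0.0065 -0.0377  0.     -0.2   ]
0 0.16 [ 0.0075 -0.0573  0.     -0.3   ]
-0.07118751672916512 0.16 [ 0.007  -0.0713  0.     -0.3712]
-0.07118751672916512 0.13 [ 0.0089 -0.0715 -0.0059 -0.3712]
-0.07118751672916512 0.11 [ 0.0101 -0.0715 -0.0099 -0.3712]
-0.07118751672916512 0.095 [ 0.0109 -0.0716 -0.0129 -0.3712]
-0.07118751672916512 0.08 [ 0.0117 -0.0717 -0.0159 -0.3712]
-0.07118751672916512 0.04 [ 0.0136 -0.0718 -0.024  -0.3712]
-0.07118751672916512 0 [ 0.0152 -0.0719 -0.0322 -0.3712]
```

```bash
python3 -m creep '[0.0009,-0.0045,0,-0.025, 0.0018,-0.009,0,-0.05, 0.0036,-0.0182,0,-0.1, 0.0051,-0.028,0,-0.15, 0.0065,-0.0377,0,-0.2, 0.007,-0.0475,0,-0.25, 0.0075,-0.0573,0,-0.3, 0.0073,-0.065,0,-0.335, 0.007,-0.0713,0,-0.371, 0.007,-0.0713,0,-0.371]'
python3 -m creep '[0.001,0,-0.003,0, 0.002,0,-0.006,0, 0.003,0,-0.009,0, 0.003,0,-0.009,0, 0.003,0,-0.009,0, 0.003,0,-0.009,0]'
python3 - <<'E'
from h import *
o=get_obs();print(o['ee_pos'],o['ft_force'])
T=pose();im,d=cams.get_image('wrist');np.savez('w5.npz',T=T,d=d);save('w5.png',im);b,_=cams.get_image('scene')
save('s5.png',b)
c=cv2.resize(b[130:330,160:380],None,fx=1.5,fy=1.5);save('c5.png',np.hstack([cv2.resize(im[140:340,230:400],None,fx=1.5,fy=1.5),c]))
E
```

```text
t: 9.43
ee_pos: [485.1, 77.0, 189.6]
orientation: [3.139, -0.119, -0.001]
ft_force: [2.0, -0.2, -0.2]
width: 17.4
grasp_force: 30.0
t: 9.93
ee_pos: [488.2, 78.4, 180.6]
orientation: [3.14, -0.113, -0.001]
ft_force: [2.5, -0.8, 0.3]
width: 17.4
grasp_force: 30.0
[488.1795223   78.37486527 180.57173923] [ 2.51946841 -0.8209569   0.34698133]
```

View pics/c5.png

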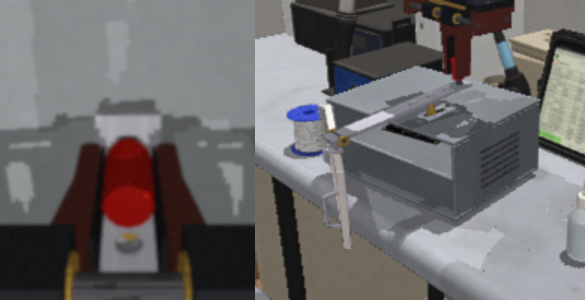

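```bash
python3 - <<'E'
from h import *
z=np.load('w5.npz');T=z['T'];d=z['d'];K,W=cam('wrist',T);im=cv2.imread('pics/w5.png')[:,:,::-1]
for v in range(286,312,3):
    X=unproj(K,W,315,v,d[v,315]);print(v,im[v,315],X.round(1),(T[:3,:3].T@(X-T[:3,3])).round(1)[:2])
b=cv2.imread('pics/s5.png')[:,:,::-1]
K,W=cam('scene')
for n,p in dict(peg_tip=(441.5,81,155.5),peg_base=(441.5,81,138)).items(): print(n,proj(K,W,p))
A=cv2.resize(im[270:320,285:345],None,fx=5,fy=5,interpolation=2);B=cv2.resize(b[170:230,230:330],None,fx=5,fy=5,interpolation=2)
save('c6.png',np.hstack([cv2.resize(A,(360,300)),cv2.resize(B,(440,264+36))]))
E
```

```text
286 [129  13  10] [482.6  78.2 206.3] [-5.6  0.6]
289 [129  17   9] [480.3  78.4 205.4] [-7.9  0.6]
292 [127 100 104] [449.2  80.6 162.1] [-39.    0.6]
295 [132 117  99] [440.4  81.2 152.8] [-47.8   0.6]
298 [137 109  49] [438.2  81.3 153. ] [-50.1   0.6]
301 [93 92 85] [419.4  82.7 130.2] [-68.9   0.6]
304 [79 81 82] [416.6  82.9 130.2] [-71.7   0.6]
307 [74 74 77] [433.9  81.7 157.3] [-54.4   0.6]
310 [115 114 117] [432.7  81.7 158.9] [-55.6   0.6]
peg_tip [276.68936046 196.25877239]
peg_base [276.99513971 203.88143045]
```

View pics/c6.png

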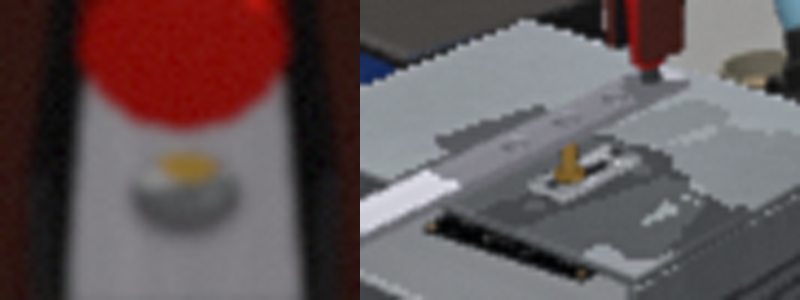

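```bash
python3 - <<'E'
from h import *
z=np.load('w5.npz');T=z['T'];K,W=cam('wrist',T);im=cv2.imread('pics/w5.png')[:,:,::-1].astype(int)
for v in range(290,314): print(v,im[v,317],end=' ')
f=lambda u,v,zz:(T[:3,:3].T@(onplane(K,W,u,v,zz)-T[:3,3])).round(1)[:2]
print()
print('hole back/front edge',f(315.7,295,160.7),f(315.7,309.2,160.7),'bar bottom front edge?',f(315.7,309.2,155.8))
for zz in (153,155.5): print('peg front edge',f(316.7,300.2,zz))
E
```

```text
290 [126  38  36] 291 [125  71  72] 292 [125 104 106] 293 [126 119 121] 294 [125 120 118] 295 [128 115  98] 296 [134 111  71] 297 [135 108  47] 298 [135 107  45] 299 [127 104  58] 300 [109  97  74] 301 [92 89 84] 302 [82 85 84] 303 [82 84 85] 304 [81 82 84] 305 [77 77 79] 306 [76 74 78] 307 [77 77 79] 308 [87 85 89] 309 [102 100 104] 310 [113 111 116] 311 [121 120 124] 312 [125 123 127] 313 [126 125 129] 
hole back/front edge [-42.3   1.1] [-53.6   1.1] bar bottom front edge? [-57.3   1.1]
peg front edge [-51.9   1.8]
peg front edge [-50.1   1.8]
```

```bash
python3 -m creep '[0.0003,-0.0003,-0.001,0, 0.0006,-0.0006,-0.002,0, 0.0008,-0.0006,-0.003,0, 0.0011,-0.0007,-0.004,0, 0.0014,-0.0007,-0.005,0, 0.0016,-0.0007,-0.006,0, 0.0016,-0.0007,-0.006,0, 0.0016,-0.0007,-0.006,0]'
```

```text
t: 10.7
ee_pos: [489.9, 77.4, 174.6]
orientation: [3.139, -0.113, -0.0]
ft_force: [1.7, -0.3, 1.2]
width: 17.6
grasp_force: 30.0
```

```bash
python3 -m creep '[0.0002,0,-0.001,0, 0.0005,0,-0.002,0, 0.0005,0,-0.002,0, 0.0005,0,-0.002,0]'; for i in 1 2 3; do python3 -m creep '[0,0,0,0]' | grep ft; done
```

```text
t: 11.03
ee_pos: [490.4, 77.4, 172.6]
orientation: [3.14, -0.113, -0.0]
ft_force: [2.4, -0.1, -0.3]
width: 17.3
grasp_force: 30.0
ft_force: [1.5, -0.5, 1.3]
ft_force: [2.5, 0.7, 0.5]
ft_force: [2.3, 1.0, 0.5]
```

```bash
python3 -m creep '[0.0002,0,-0.001,0, 0.0005,0,-0.002,0, 0.0007,0,-0.003,0, 0.001,0,-0.004,0, 0.001,0,-0.004,0, 0.001,0,-0.004,0]'; for i in 1 2 3; do python3 -m creep '[0,0,0,0]' | grep ft; done
```

```text
t: 11.78
ee_pos: [491.4, 77.5, 168.6]
orientation: [3.14, -0.113, -0.0]
ft_force: [2.0, 0.0, 0.6]
width: 17.4
grasp_force: 30.0
ft_force: [2.8, -0.5, 1.2]
ft_force: [2.6, -0.3, 0.2]
ft_force: [2.2, -0.5, 0.7]
```

```bash
python3 -m creep '[0.0002,0,-0.001,0, 0.0004,0,-0.002,0, 0.0006,0,-0.003,0, 0.0009,0,-0.004,0, 0.001,0,-0.005,0, 0.001,0,-0.005,0, 0.001,0,-0.005,0]'; for i in 1 2 3; do python3 -m creep '[0,0,0,0]' | grep ft; done
```

```text
t: 12.62
ee_pos: [492.4, 77.5, 163.6]
orientation: [-3.14, 0.113, 0.0]
ft_force: [1.4, -0.0, 1.8]
width: 17.5
grasp_force: 30.0
ft_force: [1.8, -0.4, 1.1]
ft_force: [1.6, 0.2, 0.9]
ft_force: [1.7, -0.5, 1.0]
```

```bash
python3 -m creep '[0.0002,0,-0.001,0, 0.0004,0,-0.002,0, 0.0006,0,-0.003,0, 0.0008,0,-0.004,0, 0.001,0,-0.005,0, 0.001,0,-0.006,0, 0.001,0,-0.006,0, 0.001,0,-0.006,0]'; for i in 1 2 3; do python3 -m creep '[0,0,0,0]' | grep ft; done
python3 - <<'E'
from h import *
T=pose();im,d=cams.get_image('wrist');save('w7.png',im);b,_=cams.get_image('scene');save('s7.png',b)
print(T[:3,3].round(1))
save('c7.png',np.hstack([cv2.resize(im[270:320,285:345],(360,300),interpolation=2),cv2.resize(b[160:230,220:320],(430,300),interpolation=2)]))
E
```

```text
t: 13.53
ee_pos: [493.4, 77.4, 157.6]
orientation: [3.14, -0.113, -0.0]
ft_force: [2.3, -0.0, 1.5]
width: 17.2
grasp_force: 30.0
ft_force: [2.5, -0.1, 0.9]
ft_force: [1.8, -0.2, 1.3]
ft_force: [0.5, -0.7, 0.5]
[493.4  77.5 157.7]
```

View pics/c7.png

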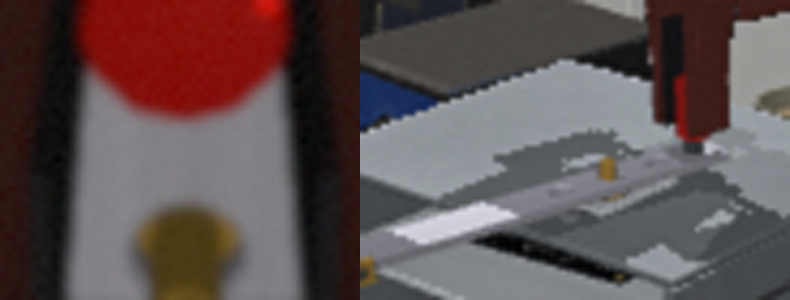

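The peg stands up through the middle hole, with one free hole on each side of it, and the bar is at its level height. I'll move 1.5 mm to pass the load to the peg, then release.

```bash
python3 -m creep '[0.0005,0,0,0, 0.001,0,0,0, 0.0015,0,0,0, 0.0015,0,0,0, 0.0015,0,0,0]' 
python3 -m creep '[0,0,0,0, 0,0,0,0, 0,0,0,0, 0,0,0,0, 0,0,0,0, 0,0,0,0, 0,0,0,0, 0,0,0,0]' 0.5
python3 -m creep '[0,0,0.005,0, 0,0,0.015,0, 0,0,0.03,0, 0,0,0.05,0, 0,0,0.075,0, 0,0,0.1,0, 0,0,0.125,0, 0,0,0.125,0]'
python3 -m creep '[0,-0.02,0,0, 0.01,-0.05,0,0, 0.01,-0.08,0,0, 0.01,-0.11,0,0, 0.01,-0.14,0,0, 0.01,-0.17,0,0, 0.01,-0.2,0,0, 0.01,-0.23,0,0, 0.01,-0.25,0,0, 0.01,-0.25,0,0]'
python3 - <<'E'
from h import *
b,_=cams.get_image('scene');a,_=cams.get_image('top')
save('c8.png',np.hstack([cv2.resize(b[150:300,190:360],(453,400),interpolation=2),cv2.resize(a[160:300,200:320],(343,400),interpolation=2)]))
E
```

```text
t: 14.3
ee_pos: [493.8, 77.4, 157.3]
orientation: [3.139, -0.113, -0.004]
ft_force: [-3.6, 0.7, 0.9]
width: 17.7
grasp_force: 30.0
t: 14.97
ee_pos: [495.0, 77.5, 157.7]
orientation: [-3.14, 0.113, -0.0]
ft_force: [0.3, 0.5, 0.2]
width: 44.2
grasp_force: 0.0
t: 15.63
ee_pos: [497.7, 77.8, 288.6]
orientation: [-3.138, 0.113, -0.014]
ft_force: [1.4, 0.8, 0.8]
width: 44.1
grasp_force: 0.0
t: 16.47
ee_pos: [504.8, -175.7, 282.9]
orientation: [3.138, -0.118, 0.001]
ft_force: [0.2, 0.5, 0.9]
width: 44.3
grasp_force: 0.0
```

View pics/c8.png

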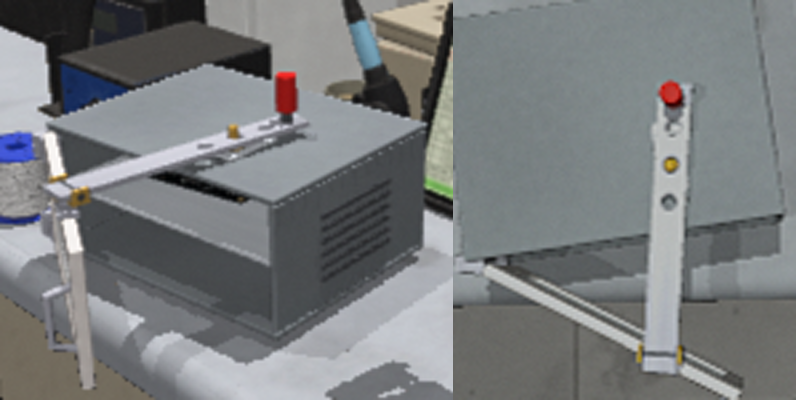

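Both views show the middle hole on the peg, with a free hole on each side of it. The door is held open and the gripper is clear. I'll check that the bar is level, then hand in.

```bash
python3 - <<'E'
from h import *
im,d=cams.get_image('top');K,W=cam('top')
hsv=cv2.cvtColor(im,cv2.COLOR_RGB2HSV);m=cv2.inRange(hsv,(0,180,60),(5,255,255))|cv2.inRange(hsv,(172,180,60),(180,255,255))
def top(m,d):
    v,u=np.nonzero(m[150:300,180:330]);return np.median([unproj(K,W,a+180,b+150,d[b+150,a+180])[2] for a,b in zip(u,v)])
i0=cv2.imread('pics/top0.png');h0=cv2.cvtColor(i0,cv2.COLOR_BGR2HSV);m0=cv2.inRange(h0,(0,180,60),(5,255,255))|cv2.inRange(h0,(172,180,60),(180,255,255))
z1,z0=top(m,d),top(m0,np.load('top0.npy'));print(z1,z0)
if abs(z1-z0)<4: print(ticket.close_job())
E
```

```text
183.40305515407408 182.22284650176323
the job is handed in; nothing more can be done
None
```

The middle hole is fully down over the brass peg, the stay alone holds the door open, the gripper is clear, the bottle was never touched, and the job was handed in at about 16.5 s of robot time.

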